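# Size a grinder pestle in the ring gauge

## Robot

A 6-joint arm with a two-finger parallel gripper is mounted at the origin on the work surface. World frame = base frame: x ahead of the robot, y to its left, z up, the work surface at z = 0. Lengths are in mm, angles in rad, forces in N, time in s.
With the tool pointing down it reaches from about 425 to 1125 mm from the base axis. Payload 14.9 kg.
Tool frame: the origin (TCP) lies on the centre line of the jaws, within the pads' length; the fingertips stand 17 mm ahead of it and the grasp point (between the pads) lies 2 mm behind it; y points along the fingers, x is the direction in which the jaws open and shut, and the axes are right-handed (so a half turn about y gives the same grasp; the last joint's range is limited). The gripper opens to 91 mm and grips with 3 to 60 N. Pads are 32 mm wide; open, the fingers measure 118 mm over their backs; the gripper's body (76 mm by 178 mm) begins 60 mm behind the grasp point.
Start: joints at [1.257, 0.379, 1.734, -0, 1.028, -0.033], TCP at [193.994, 672.595, 230.932] pointing down, gripper open.
Joint ranges: [-2.77, 2.77], [-0.74, 2.19], [0, 2.66], [-1.06, 4.2], [0.31, 2.87], [-3.08, 3.08]. Speed limits (rad/s): [1.89, 1.89, 2.39, 3.14, 3.14, 3.14].

## Interface

Orientations are given as a unit quaternion [x, y, z, w].
In Python, from bench import ctrl gives the robot as it stands.
- The arm moves only by the shell command python3 -m handwheel 'ROWS' [FORCE]. ROWS is JSON, a list of rows, each an object of numbers: "ax", "ay", "az": the turn, a rotation vector about the tool's x, y, z in rad; "tx", "ty", "tz": the shift along the tool's x, y, z in cm; "claw": the opening, from 0 (shut) to 1 (fully open). In form: [{"ax": .., "ay": .., "az": .., "tx": .., "ty": .., "tz": .., "claw": ..}, ...]. A call has 1 to 20 rows; each row shifts and turns the commanded pose from where the row before left it, along the tool's axes as they then stand; what a row does not reach is not made up. A row lasts 1/8 s, in which the tool goes at most 62.5 mm and 10.7 degrees, less where a joint would pass 70% of its speed; a pose out of reach is approached as far as the arm can. A call is refused whole if a number of a shift passes 6.25 or a number of a turn 0.188, either way. A call with a gripper value outside its range is refused whole. The fingers move at their own pace and stop on an object; FORCE is the grip in N (left out, the last holds). Time passes only in rows, so rows that do not move let the fingers close. It gives the time, the measured TCP pose, the force and the opening at its end, in the units of the state.
- ctrl.observe(): the state, without advancing time (a new reading comes with each control period).
- ctrl.grab_frame(name): name is "scene" or "top" or "wrist"; returns the picture (420x560x3 uint8, blue, green, red); there is no depth.
- ctrl.camera_params(name): a dict with "fovy" (degrees; the focal length in pixels is half the picture's height over the tangent of half this angle, whatever the lens; pixels are square), "cx", "cy" (the principal point, pixels), "extrinsics" (4x4, takes a point from camera to world coordinates). Camera axes: x right, y up, looking along -z (the intrinsics and any distortion apply to the point x, -y, -z); pixel columns grow to the right and rows downward; lengths in mm; the calibration is good to about 2 mm. A picture is of the moment at which its call begins: read the wrist's pose just before it. camera_params takes no time and is no camera call; for the wrist camera it gives the pose at the moment of the call.
- ctrl.job_done(): hands the job in, once; it reports no verdict.
Trained networks look in the newest picture that a camera, given by its name, has taken for a name from the list of things; names that differ only in an ending like _2 or _b are one class to them, and where a whole thing is asked for, a point or a joint stands for the part that bears it (a point fixed in the world has none). Each returns a list of dicts, best first, with "confidence" (0 to 1); they miss things now and then, are a little off and sometimes report something else, mostly with a low value. They report only what shows in the picture. A call takes as long as a camera call. They do not tell look-alikes from the thing itself.
- ctrl.recognise(camera, thing): "extent" ([left, top, right, bottom] in pixels, round what is visible of it).
- ctrl.cut_out(camera, thing): "pixels" (420x560 bool, what is visible of it) and "extent" ([left, top, right, bottom] in pixels, round what is visible of it).
- ctrl.pinpoint(camera, thing): "position" ([row, column] in pixels: a listed point, or the origin of a listed thing).
The state is a dict: "clock": time; "joints": joint angles; "joint_vel": joint speeds; "effort": joint torques, N m; "tcp_pos": TCP position; "eef_rot": TCP orientation; "contact_force": force on the tool from outside, world axes, zero at the start; "torque": the same for the moment, N m; "gripper_width": finger opening in mm.
Only numpy, scipy, OpenCV 4.12 (cv2) and the standard library are available. Lean on these libraries where they do the work, as an engineer would, in place of code of your own. Each camera call takes 0.05 s, during which the arm holds its last target. There are 200 camera calls.

## Task

Take the pestle that hangs in the green-taped slot of the rack and guide it gently, foot first, down through the rings of the ring gauge until a ring too small for it stops it; a pestle that only catches on a rim must be eased sideways and on. Never force it or let it drop; let go of it resting on the ring that stops it, and leave the other pestles and everything else where they are.

Things in the scene. Friction and masses are not known exactly. Their poses are not given: they have to be found in the camera images.
- head_a (a point): centre of the blue head of one of three look-alike tissue-grinder pestles. Head: square block 34 x 34 mm (sides along its x and y), 40 mm high, the place to grip, across two flats; below it a plain steel shank. z points up along the pestle. Loose, 0.1 to 0.2 kg, hangs by its head in a rack slot
- pestle_a: the pestle of head_a; origin at the centre of its flat foot (0.5 mm chamfer), 120 mm below the head's centre. Shank 100 mm long and 14.5, 20 or 25.5 mm across: one pestle of each size, which is which is not known beforehand
- head_b (a point): centre of the blue head of one of three look-alike tissue-grinder pestles. Head: square block 34 x 34 mm (sides along its x and y), 40 mm high, the place to grip, across two flats; below it a plain steel shank. z points up along the pestle. Loose, 0.1 to 0.2 kg, hangs by its head in a rack slot
- pestle_b: the pestle of head_b; origin at the centre of its flat foot (0.5 mm chamfer), 120 mm below the head's centre. Shank 100 mm long and 14.5, 20 or 25.5 mm across: one pestle of each size, which is which is not known beforehand
- head_c (a point): centre of the blue head of one of three look-alike tissue-grinder pestles. Head: square block 34 x 34 mm (sides along its x and y), 40 mm high, the place to grip, across two flats; below it a plain steel shank. z points up along the pestle. Loose, 0.1 to 0.2 kg, hangs by its head in a rack slot
- pestle_c: the pestle of head_c; origin at the centre of its flat foot (0.5 mm chamfer), 120 mm below the head's centre. Shank 100 mm long and 14.5, 20 or 25.5 mm across: one pestle of each size, which is which is not known beforehand
- gauge: fixed ring gauge: four brass rings one above another on arms from a grey back plate. Origin at table level on the rings' nominal axis, z up, back plate 62 mm towards -x and 112 mm high. Bores from the top down 28, 22.5, 17 and 12 mm; upper faces 105, 80, 55 and 30 mm above the table; rings 12 mm thick, walls 6 mm, square-edged
- top_ring (a point): nominal centre of the gauge's top ring, at its upper face. Every ring really sits 1.5 to 3 mm off the nominal axis, direction not known, so a pestle may catch on the rim of a ring that it fits; eased sideways by up to 4 mm under a light push it then drops in. In the tightest ring that it passes a shank has about 1.2 mm to spare all round
- gauge_foot (a point): point on the nominal axis at the upper face of the lowest ring, 30 mm above the table. A shank is stopped for good by the first ring narrower than itself: the second, third or fourth; its head's centre then is about 200, 175 or 150 mm above the table
- marked_slot (a point): centre of the slot framed in green tape, on the upper face (115 mm up) of the fixed white hanging rack. Axes are the rack's: the other two slots lie 80 and 160 mm towards -y. Plate 70 x 240 x 10 mm, slots 29 mm across; a pestle hangs with its head on the plate and its foot 15 mm above the table
- reagent: bystander: small closed jar, 44 mm across and 80 mm high, blue cap; origin at the centre of its underside
- tape_roll: bystander: green disc-shaped roll of tape, 56 mm across, 19 mm high; origin at the centre of its underside
- marker: bystander: red marker pen lying down, 120 mm long, 12 mm thick; origin under its middle
- tube_box: bystander: yellow closed box 75 x 75 x 45 mm; origin at the centre of its underside
- buffer: bystander: bottle with orange cap, 60 mm across, 110 mm high; origin at the centre of its underside
- beaker: bystander: clear beaker, 60 mm across, 70 mm high; origin at the centre of its underside
There are look-alikes about, which are no part of the job. Leave any pink or red look-alike of the pestle_b alone.

How it is judged (in metres and radians):
On the way, in this order (a step that is already met when the one before it is completed fails the run):
1. a pestle is lifted clear of the rack (height (world z) of any of head_a, head_b, head_c above 0.225 m), for 0.1 s.
2. its foot is through the top ring (((horizontal distance between head_a and gauge below 0.012 m and z of head_a in the frame of gauge below 0.212 m) or (horizontal distance between head_b and gauge below 0.012 m and z of head_b in the frame of gauge below 0.212 m) or (horizontal distance between head_c and gauge below 0.012 m and z of head_c in the frame of gauge below 0.212 m))), for 0.1 s.
At the end, for the whole second after the job is handed in: The pestle from the taped slot rests in the gauge on the first ring narrower than its shank (head height within 5 mm of that ring's stop, head within 30 mm of the nominal axis, tilt under 0.3 rad, a slight lean is fine), let go and at rest; the other two hang within 20 mm of where they were (((horizontal distance between head_a and gauge below 0.03 m and z of head_a in the frame of gauge between 0.195 and 0.205 m and angle between head_a's own z axis and vertical below 0.3 rad and linear speed of pestle_a below 0.02 m/s and contact force between pestle_a and the fingers below 0.1 N and distance of each of head_b, head_c from where it was at the start of the episode below 0.02 m and horizontal distance between each of head_b, head_c and marked_slot above 0.04 m and angle between each of head_b, head_c's own z axis and vertical below 0.2 rad) or (horizontal distance between head_b and gauge below 0.03 m and z of head_b in the frame of gauge between 0.17 and 0.18 m and angle between head_b's own z axis and vertical below 0.3 rad and linear speed of pestle_b below 0.02 m/s and contact force between pestle_b and the fingers below 0.1 N and distance of each of head_a, head_c from where it was at the start of the episode below 0.02 m and horizontal distance between each of head_a, head_c and marked_slot above 0.04 m and angle between each of head_a, head_c's own z axis and vertical below 0.2 rad) or (horizontal distance between head_c and gauge below 0.03 m and z of head_c in the frame of gauge between 0.145 and 0.155 m and angle between head_c's own z axis and vertical below 0.3 rad and linear speed of pestle_c below 0.02 m/s and contact force between pestle_c and the fingers below 0.1 N and distance of each of head_a, head_b from where it was at the start of the episode below 0.02 m and horizontal distance between each of head_a, head_b and marked_slot above 0.04 m and angle between each of head_a, head_b's own z axis and vertical below 0.2 rad))); the robot touches nothing.
It fails at once if the gauge is pushed with more than 40 N by a pestle (contact force between any of pestle_a, pestle_b, pestle_c and gauge above 40 N).
It fails at once if a pestle drops (faster than 0.35 m/s) inside the gauge ((horizontal distance between head_a and gauge below 0.012 m and z of head_a in the frame of gauge below 0.232 m and linear speed of pestle_a above 0.35 m/s) or (horizontal distance between head_b and gauge below 0.012 m and z of head_b in the frame of gauge below 0.232 m and linear speed of pestle_b above 0.35 m/s) or (horizontal distance between head_c and gauge below 0.012 m and z of head_c in the frame of gauge below 0.232 m and linear speed of pestle_c above 0.35 m/s)).
It fails at once if a bystander is moved by more than 30 mm (distance of any of reagent, tape_roll, marker, tube_box, buffer, beaker from where it was at the start of the episode above 0.03 m).
It also fails if it takes over 72 s, if anything falls off the work surface, if the arm or the gripper's body presses on something with over 40 N, if the wrist force passes 120 N, or if a joint passes its speed limit or range.

## Working session

There is one attempt and no reset: what is moved stays moved. The work goes in short steps, Python scripts to look and compute and a shell command to move; the robot and the scene stay as the last step left them, time stands still between calls to the robot, and variables do not carry over. Pictures are saved under pics/ and viewed, about 8 in all and at most 12, crops included, and the job is handed in when it is done.

```bash
mkdir -p pics; ls; cat > h.py <<'E'
import numpy as np,cv2,json
from bench import ctrl
def ray(cam,px):  # px=(col,row)
    p=ctrl.camera_params(cam); f=210/np.tan(np.radians(p["fovy"])/2)
    T=np.array(p["extrinsics"]); d=T[:3,:3]@np.array([(px[0]-p["cx"])/f,-(px[1]-p["cy"])/f,-1]); return T[:3,3],d
def at_z(cam,px,z):
    o,d=ray(cam,px); return (o+d*(z-o[2])/d[2]).round(1)
def proj(cam,P):
    p=ctrl.camera_params(cam); f=210/np.tan(np.radians(p["fovy"])/2)
    q=np.linalg.inv(np.array(p["extrinsics"]))@np.append(P,1.); return np.array([p["cx"]-f*q[0]/q[2],p["cy"]+f*q[1]/q[2]]).round(1)
E
python3 - <<'E'
from h import *
s=ctrl.observe();print(s)
for c in("scene","top"):
    im=ctrl.grab_frame(c);cv2.imwrite(f"pics/{c}0.png",im);p=ctrl.camera_params(c);print(c,p)
    for t in("head_a","marked_slot","top_ring","gauge"):
        for r in ctrl.pinpoint(c,t):print(c,t,np.round(r["position"],1),round(r["confidence"],2))
E
```

```text
pics
{'clock': 0.0, 'joints': array([ 1.25668225e+00,  3.79406856e-01,  1.73476363e+00, -3.52342532e-05,
        1.02846691e+00, -3.33076350e-02]), 'joint_vel': array([1.79914582e-03, 5.13358356e-04, 1.43343640e-03, 2.16507263e-04,
       2.68366866e-04, 8.79625075e-05]), 'effort': array([ 2.14807791e-03, -7.63701224e+01, -4.34387147e+01,  6.52658008e-02,
        4.22343775e-02, -8.42349209e-05]), 'tcp_pos': array([193.89776984, 672.23402035, 230.297923  ]), 'eef_rot': array([ 0.56526791,  0.42481744, -0.42540999, -0.56482622]), 'contact_force': array([ 0.6450562 ,  0.44814082, -0.39745725]), 'torque': array([0.02181023, 0.01299156, 0.0373051 ]), 'gripper_width': 90.88522417558583}
scene {'fovy': 42.712172782935916, 'cx': 273.9216853224345, 'cy': 205.46812529276957, 'extrinsics': array([[-5.78083742e-01, -6.71806945e-01,  4.63135635e-01,
         1.18691584e+03],
       [ 8.15977020e-01, -4.75367347e-01,  3.28948915e-01,
         4.13806351e+02],
       [-8.30607458e-04,  5.68068055e-01,  8.22981164e-01,
         1.21117719e+03],
       [ 0.00000000e+00,  0.00000000e+00,  0.00000000e
[... 377 characters left out ...]
97308948, 'cy': 213.6430533402568, 'extrinsics': array([[ 2.68730959e-02,  9.96345763e-01, -8.10737742e-02,
         4.87957069e+02],
       [-9.99637753e-01,  2.66641946e-02, -3.65844419e-03,
        -4.12837626e+00],
       [-1.48330848e-03,  8.11427192e-02,  9.96701389e-01,
         1.03820394e+03],
       [ 0.00000000e+00,  0.00000000e+00,  0.00000000e+00,
         1.00000000e+00]])}
top head_a [219.1 354.2] 0.86
top head_a [296.  398.8] 0.84
top head_a [240.9 436.8] 0.79
top head_a [138.2 348.3] 0.71
top head_a [230.7 397.2] 0.62
top head_a [296.3 332.1] 0.6
top marked_slot [221.8 353.1] 0.67
top marked_slot [130.6 227. ] 0.27
top top_ring [235.  181.2] 0.87
top gauge [238.  192.6] 0.57
```

```bash
python3 - <<'E'
from h import *
a=cv2.imread("pics/scene0.png");b=cv2.imread("pics/top0.png")
cv2.imwrite("pics/scene0c.png",cv2.resize(a[90:330,150:450],(800,600)*1 if 0 else (750,600),interpolation=cv2.INTER_CUBIC))
print(a.shape)
E
```

```text
(420, 560, 3)
```

View pics/scene0.png

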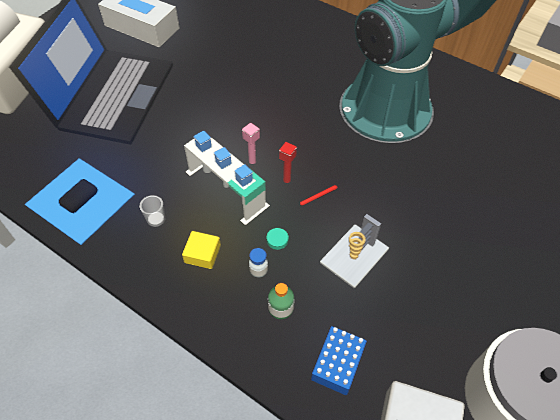

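View pics/top0.png

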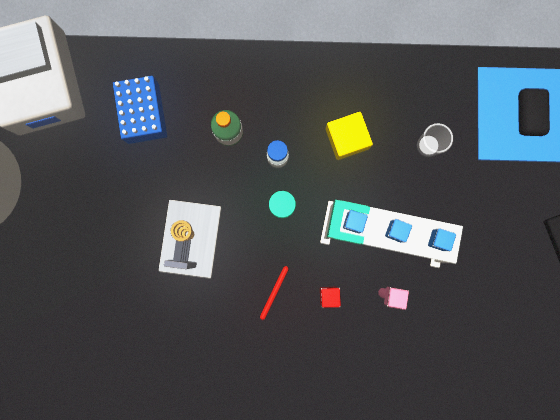

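The green-taped slot holds the blue head at scene (244,175) / top (354,221). What could be mistaken for it:
- blue heads at top (399,230) and (443,240), in the untaped slots
- the red one at top (331,297) and the pink one at top (397,298), which are look-alikes

The gauge ring is at top (181,230), and its back plate is at (180,265). I choose the pestle at (354,221).

```bash
cat >> h.py <<'E'
def tri(obs):
    A=np.zeros((3,3));b=np.zeros(3)
    for o,d in obs:
        d=d/np.linalg.norm(d);M=np.eye(3)-np.outer(d,d);A+=M;b+=M@o
    X=np.linalg.solve(A,b);return X.round(1),[round(float(np.linalg.norm(np.cross(X-o,d/np.linalg.norm(d)))),1) for o,d in obs]
E
python3 - <<'E'
from h import *
from scipy.spatial.transform import Rotation as R
s=ctrl.observe();print(R.from_quat(s["eef_rot"]).as_matrix().round(3))
for n,(t,c) in {"a":((354.2,219.1),(245.5,177)),"ring":((181.2,235),(356.5,236.9))}.items():
    print(n,tri([ray("top",t),ray("scene",c)]))
b=cv2.imread("pics/top0.png");a=cv2.imread("pics/scene0.png")
big=np.hstack([cv2.resize(b[180:280,140:240],(400,400),interpolation=2),cv2.resize(b[185:275,310:400],(400,400),interpolation=2)])
cv2.imwrite("pics/c1.png",big)
hsv=cv2.cvtColor(b,cv2.COLOR_BGR2HSV)
m=cv2.inRange(hsv,(95,100,60),(115,255,255))
n,l,st,ce=cv2.connectedComponentsWithStats(m)
for i in range(1,n):
    if 60<st[i,4]<1500 and 190<ce[i][1]<280:
        r=cv2.minAreaRect(np.argwhere(l==i)[:,::-1].astype(np.float32));print(ce[i],st[i,4],r,at_z("top",ce[i],155))
# white base plate of gauge
w=cv2.inRange(hsv,(0,0,140),(180,60,255));w[:, :150]=0;w[:,235:]=0;w[:190]=0;w[290:]=0
r=cv2.minAreaRect(np.argwhere(w>0)[:,::-1].astype(np.float32));print(r,[at_z("top",p,4) for p in cv2.boxPoints(r)])
y=cv2.inRange(hsv,(12,100,80),(28,255,255));y[:200]=0
q=np.argwhere(y>0)[:,::-1];q=q[(q[:,0]>150)&(q[:,0]<220)];print(q.min(0),q.max(0),cv2.minEnclosingCircle(q.astype(np.float32)))
print([at_z("top",(181,230),z) for z in(105,30)])
E
```

```text
[[ 0.277 -0.    -0.961]
 [ 0.961 -0.     0.277]
 [-0.    -1.     0.   ]]
a (array([ 553. , -129.4,  135.1]), [4.1, 4.1])
ring (array([519.6, 186.4,  97.9]), [1.2, 1.2])
[355.32114883 221.12793734] 383 ((355.0229797363281, 221.2568817138672), (20.497482299804688, 19.827003479003906), 16.699243545532227) [ 550.  -132.2  155. ]
[398.5496368  230.42130751] 413 ((398.3276062011719, 230.43104553222656), (22.097745895385742, 19.869400024414062), 21.801406860351562) [ 535.5 -209.   155. ]
[442.12045455 239.49318182] 440 ((441.8500061035156, 239.45001220703125), (24.033309936523438, 19.922346115112305), 18.434947967529297) [ 521.5 -286.2  155. ]
((189.30999755859375, 238.33001708984375), (53.03300476074219, 72.9734115600586), 8.130102157592773) [array([447.2, 251.5,   4. ]), array([597.5, 237. ,   4. ]), array([584.8, 126.8,   4. ]), array([434.8, 142.6,   4. ])]
[171 220] [193 240] ((182.11538696289062, 230.8076934814453), 11.66415786743164)
[array([528.1, 186.8, 105. ]), array([531.3, 202.1,  30. ])]
```

View pics/c1.png

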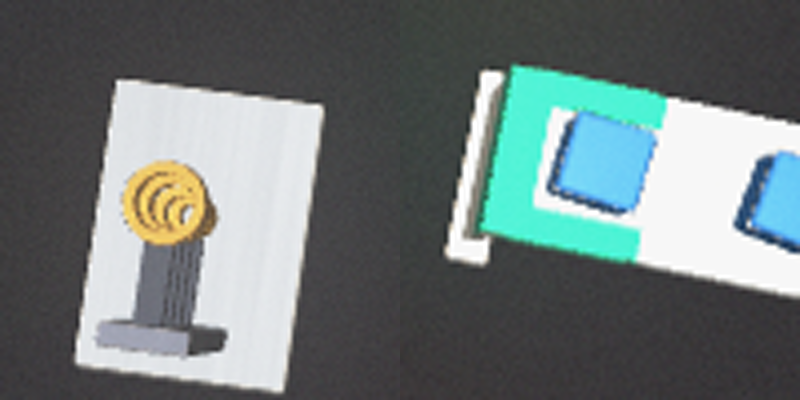

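```bash
python3 - <<'E'
from h import *
from scipy.spatial.transform import Rotation as R
s=ctrl.observe();M=R.from_quat(s["eef_rot"]).as_matrix();p=ctrl.camera_params("wrist");T=np.array(p["extrinsics"])
print(p["fovy"],p["cx"],p["cy"],"cam in tool",(M.T@(T[:3,3]-s["tcp_pos"])).round(1),"\nlook in tool",(M.T@-T[:3,2]).round(3),"up",(M.T@T[:3,1]).round(3))
E
python3 -m handwheel '[{"tx":-1.8,"ty":-1.3,"tz":-5.3,"claw":0.7},{"tx":-1.8,"ty":-1.3,"tz":-5.3,"claw":0.7},{"tx":-1.8,"ty":-1.3,"tz":-5.3,"claw":0.7},{"tx":-1.8,"ty":-1.3,"tz":-5.3,"claw":0.7},{"tx":-1.8,"ty":-1.3,"tz":-5.3,"claw":0.7},{"tx":-1.8,"ty":-1.3,"tz":-5.3,"claw":0.7}]' 30
```

```text
59.96821579117401 276.43332900648306 208.53654341576686 cam in tool [   0.9 -153.2   83. ] 
look in tool [-0.     0.956 -0.292] up [-0.001  0.292  0.956]$[0]: bad value
```

```bash
python3 -m handwheel '[{"ax":0,"ay":0,"az":0,"tx":-1.8,"ty":-1.3,"tz":-5.3,"claw":0.7},{"ax":0,"ay":0,"az":0,"tx":-1.8,"ty":-1.3,"tz":-5.3,"claw":0.7},{"ax":0,"ay":0,"az":0,"tx":-1.8,"ty":-1.3,"tz":-5.3,"claw":0.7},{"ax":0,"ay":0,"az":0,"tx":-1.8,"ty":-1.3,"tz":-5.3,"claw":0.7},{"ax":0,"ay":0,"az":0,"tx":-1.8,"ty":-1.3,"tz":-5.3,"claw":0.7},{"ax":0,"ay":0,"az":0,"tx":-1.8,"ty":-1.3,"tz":-5.3,"claw":0.7}]' 30
```

```text
clock: 1.25
tcp_pos: [471.0, 479.5, 309.6]
eef_rot: [-0.565, -0.425, 0.425, 0.565]
contact_force: [-0.1, 0.9, 0.5]
gripper_width: 63.6
```

```bash
python3 -m handwheel '[{"ax":0,"ay":0,"az":0,"tx":-3.8,"ty":0,"tz":-3.1,"claw":0.7},{"ax":0,"ay":0,"az":0,"tx":-3.8,"ty":0,"tz":-3.1,"claw":0.7},{"ax":0,"ay":0,"az":0,"tx":-3.8,"ty":0,"tz":-3.1,"claw":0.7},{"ax":0,"ay":0,"az":0,"tx":-3.8,"ty":0,"tz":-3.1,"claw":0.7},{"ax":0,"ay":0,"az":0,"tx":-3.8,"ty":0,"tz":-3.1,"claw":0.7},{"ax":0,"ay":0,"az":0,"tx":-3.8,"ty":0,"tz":-3.1,"claw":0.7},{"ax":0,"ay":0,"az":0,"tx":-3.8,"ty":0,"tz":-3.1,"claw":0.7},{"ax":0,"ay":0,"az":0,"tx":0,"ty":0,"tz":0,"claw":0.7},{"ax":0,"ay":0,"az":0,"tx":0,"ty":0,"tz":0,"claw":0.7}]'
python3 - <<'E'
from h import *
im=ctrl.grab_frame("wrist");cv2.imwrite("pics/w1.png",im)
T=np.array(ctrl.camera_params("wrist")["extrinsics"]);print(T[:3,3].round(1))
for t in("top_ring","gauge_foot","gauge"):
    for r in ctrl.pinpoint("wrist",t):
        q=r["position"][::-1];z={"top_ring":105,"gauge_foot":30,"gauge":0}[t];print(t,np.round(q,1),r["confidence"],at_z("wrist",q,z))
c=proj("wrist",(526,187,105)).astype(int);print(c)
x,y=max(c[0]-75,0),max(c[1]-60,0);print(x,y)
cv2.imwrite("pics/w1c.png",cv2.resize(im[y:y+120,x:x+150],(750,600),interpolation=2))
E
```

```text
clock: 2.38
tcp_pos: [604.2, 165.2, 308.9]
eef_rot: [-0.565, -0.425, 0.425, 0.565]
contact_force: [-0.5, -0.2, -0.2]
gripper_width: 63.9
[524.6 189.5 462.1]
top_ring [276.2  99.8] 0.95 [526.5 188.8 105. ]
top_ring [278.9  99.4] 0.37 [526.8 191.3 105. ]
gauge_foot [278.6 100.4] 0.87 [528.2 191.1  30. ]
gauge [276.5 102.9] 0.92 [530.6 187.9   0. ]
[274  99]
199 39
```

View pics/w1c.png

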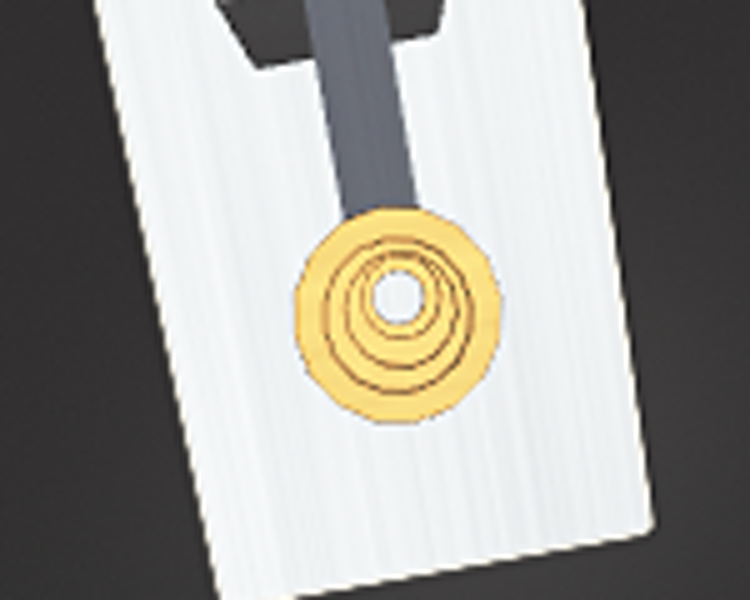

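The crop looks straight down through the four nested bores. In crop pixels, the top ring's outline is centred near (398.5,315), bore 2 near (402,311), bore 3 near (400,298) and bore 4 near (399.5,298). I'll convert these to world positions and then go on to the pestle.

```bash
python3 - <<'E'
from h import *
for n,c,z in(("1out",(398.5,315.5),105),("1bore",(399,315),100),("2",(402,311),75),("3",(400,298.5),50),("4",(399.5,298),26)):
    q=(199+(c[0]+.5)/5-.5,39+(c[1]+.5)/5-.5);print(n,at_z("wrist",q,z),at_z("wrist",(q[0]+1,q[1]),z)-at_z("wrist",q,z))
# direct edge measurement
im=cv2.imread("pics/w1.png");g=cv2.cvtColor(im,cv2.COLOR_BGR2HSV);m=cv2.inRange(g,(12,80,80),(35,255,255))
n,l,st,ce=cv2.connectedComponentsWithStats(m);i=1+st[1:,4].argmax();mm=(l==i).astype(np.uint8)
h,_=cv2.findContours(m,cv2.RETR_CCOMP,cv2.CHAIN_APPROX_NONE)[:2]
for k in h:
    if len(k)>12:print(len(k),cv2.fitEllipse(k))
E
python3 -m handwheel '[{"ax":0,"ay":0,"az":0,"tx":-5,"ty":0,"tz":-0.5,"claw":0.7},{"ax":0,"ay":0,"az":0,"tx":-5,"ty":0,"tz":-0.5,"claw":0.7},{"ax":0,"ay":0,"az":0,"tx":-5,"ty":0,"tz":-0.5,"claw":0.7},{"ax":0,"ay":0,"az":0,"tx":-5,"ty":0,"tz":-0.5,"claw":0.7},{"ax":0,"ay":0,"az":0,"tx":-5,"ty":0,"tz":-0.5,"claw":0.7},{"ax":0,"ay":0,"az":0,"tx":-5,"ty":0,"tz":-0.5,"claw":0.7},{"ax":0,"ay":0,"az":0,"tx":0,"ty":0,"tz":0,"claw":0.7},{"ax":0,"ay":0,"az":0,"tx":0,"ty":0,"tz":0,"claw":0.7}]'
python3 - <<'E'
from h import *
im=ctrl.grab_frame("wrist");cv2.imwrite("pics/w2.png",im)
T=np.array(ctrl.camera_params("wrist")["extrinsics"]);print(T[:3,3].round(1))
for t in("head_a","marked_slot"):
    for r in ctrl.pinpoint("wrist",t):
        q=r["position"][::-1];z={"head_a":135,"marked_slot":115}[t];print(t,np.round(q,1),r["confidence"],at_z("wrist",q,z))
hsv=cv2.cvtColor(im,cv2.COLOR_BGR2HSV)
m=cv2.inRange(hsv,(95,100,110),(115,255,255))
n,l,st,ce=cv2.connectedComponentsWithStats(m)
for i in range(1,n):
    if st[i,4]>300:
        r=cv2.minAreaRect(np.argwhere(l==i)[:,::-1].astype(np.float32));b=[at_z("wrist",p,155) for p in cv2.boxPoints(r)];print(st[i],r,at_z("wrist",r[0],155),"\n",b)
E
```

```text
1out [528.7 190.2 105. ] [0.2 0.9 0. ]
1bore [528.7 190.4 100. ] [0.2 0.9 0. ]
2 [528.4 191.2  75. ] [0.3 1.  0. ]
3 [526.  191.6  50. ] [0.3 1.  0. ]
4 [525.9 191.6  26. ] [0.4 1.1 0. ]
733 ((476.9131774902344, 381.0287170410156), (24.039615631103516, 697.3948974609375), 89.30994415283203)
24 ((270.0, 304.5), (0.0, 1.0), 0.0)
158 ((418.591064453125, 322.7442626953125), (23.959300994873047, 60.78981018066406), 172.2255859375)
159 ((134.31491088867188, 323.01214599609375), (24.25726318359375, 61.44984436035156), 7.810307025909424)
118 ((278.0177001953125, 101.38435363769531), (40.44405746459961, 42.278831481933594), 179.4823760986328)
32 ((278.1911315917969, 97.93599700927734), (11.395525932312012, 12.096236228942871), 4.392595291137695)
clock: 3.58
tcp_pos: [550.2, -130.9, 309.0]
eef_rot: [-0.565, -0.425, 0.425, 0.565]
contact_force: [0.4, -0.1, 0.5]
gripper_width: 63.5
[ 470.8 -106.7  462.1]
head_a [275.5 195.1] 0.98 [ 554.  -131.4  135. ]
head_a [145.   70.8] 0.95 [ 419.7 -207.2  135. ]
head_a [277.8  25.4] 0.79 [417.1 -90.2 135. ]
head_a [105.8 210.2] 0.69 [ 524.2 -289.   135. ]
h
[... 322 characters left out ...]
1.6, -120.3,  155. ]), array([ 562.3, -152.7,  155. ])]
[ 166  188   38   38 1337] ((184.5, 206.5), (37.0, 37.0), 90.0) [ 536.8 -209.8  155. ] 
 [array([ 516.7, -219.5,  155. ]), array([ 525.5, -188.6,  155. ]), array([ 557.6, -199.9,  155. ]), array([ 548.5, -231.7,  155. ])]
[  76  198   42   36 1339] ((96.5, 215.5), (35.0, 41.0), 90.0) [ 523.2 -287.8  155. ] 
 [array([ 503.4, -298.4,  155. ]), array([ 513.3, -263.9,  155. ]), array([ 543.6, -276.9,  155. ]), array([ 533.4, -312.4,  155. ])]
[413 245  35  29 804] ((430.0, 259.0), (28.0, 34.0), 90.0) [646.5  -9.9 155. ] 
 [array([628.4, -22.6, 155. ]), array([636.9,   7.1, 155. ]), array([665. ,   3.1, 155. ]), array([656.3, -27.4, 155. ])]
```

View pics/w2.png

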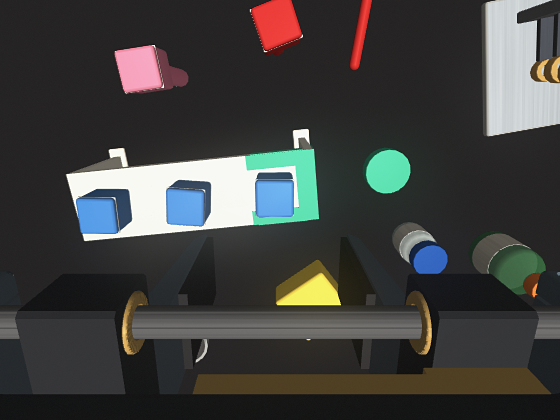

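The wrist picture has the taped-slot head at (274,198), square to the jaws. The red (276,25) and pink (140,68) look-alikes are well away from it. The head measures about (551,-132), which agrees with the top camera. Going down to grip it.

```bash
python3 -m handwheel '[{"ax":0,"ay":0,"az":0,"tx":-0.09,"ty":3,"tz":-0.09,"claw":0.7},{"ax":0,"ay":0,"az":0,"tx":0,"ty":4,"tz":0,"claw":0.7},{"ax":0,"ay":0,"az":0,"tx":0,"ty":4,"tz":0,"claw":0.7},{"ax":0,"ay":0,"az":0,"tx":0,"ty":2.5,"tz":0,"claw":0.7},{"ax":0,"ay":0,"az":0,"tx":0,"ty":1.5,"tz":0,"claw":0.7},{"ax":0,"ay":0,"az":0,"tx":0,"ty":1,"tz":0,"claw":0.7},{"ax":0,"ay":0,"az":0,"tx":0,"ty":0.8,"tz":0,"claw":0.7},{"ax":0,"ay":0,"az":0,"tx":0,"ty":0,"tz":0,"claw":0.7},{"ax":0,"ay":0,"az":0,"tx":0,"ty":0,"tz":0,"claw":0.7},{"ax":0,"ay":0,"az":0,"tx":0,"ty":0,"tz":0,"claw":0.45},{"ax":0,"ay":0,"az":0,"tx":0,"ty":0,"tz":0,"claw":0.4},{"ax":0,"ay":0,"az":0,"tx":0,"ty":0,"tz":0,"claw":0.35},{"ax":0,"ay":0,"az":0,"tx":0,"ty":0,"tz":0,"claw":0.2},{"ax":0,"ay":0,"az":0,"tx":0,"ty":0,"tz":0,"claw":0.2},{"ax":0,"ay":0,"az":0,"tx":0,"ty":0,"tz":0,"claw":0.2},{"ax":0,"ay":0,"az":0,"tx":0,"ty":0,"tz":0,"claw":0.2}]' 25
```

```text
clock: 5.72
tcp_pos: [550.8, -132.7, 141.0]
eef_rot: [0.565, 0.425, -0.425, -0.565]
contact_force: [-1.2, 0.6, 4.0]
gripper_width: 34.1
```

```bash
python3 -m handwheel '[{"ax":0,"ay":0,"az":0,"tx":0,"ty":-0.5,"tz":0,"claw":0.2},{"ax":0,"ay":0,"az":0,"tx":0,"ty":-1.5,"tz":0,"claw":0.2},{"ax":0,"ay":0,"az":0,"tx":0,"ty":-2.5,"tz":0,"claw":0.2},{"ax":0,"ay":0,"az":0,"tx":0,"ty":-3,"tz":0,"claw":0.2},{"ax":0,"ay":0,"az":0,"tx":0,"ty":-3,"tz":0,"claw":0.2},{"ax":0,"ay":0,"az":0,"tx":0,"ty":-3,"tz":0,"claw":0.2},{"ax":0,"ay":0,"az":0,"tx":0,"ty":-1.5,"tz":0,"claw":0.2},{"ax":0,"ay":0,"az":0,"tx":0,"ty":0,"tz":0,"claw":0.2},{"ax":0,"ay":0,"az":0,"tx":0,"ty":0,"tz":0,"claw":0.2}]'
python3 - <<'E'
from h import *
s=ctrl.observe();print(s["tcp_pos"],s["contact_force"])
S=ctrl.grab_frame("scene");W=ctrl.grab_frame("wrist");cv2.imwrite("pics/w3.png",W);cv2.imwrite("pics/s3.png",S)
for c in("scene","wrist"):
    for r in ctrl.pinpoint(c,"head_a"):
        q=r["position"][::-1];print(c,np.round(q,1),round(r["confidence"],2),at_z(c,q,s["tcp_pos"][2]-6))
u,v=proj("scene",(551,-132,220)).astype(int)
cv2.imwrite("pics/m3.png",np.hstack([cv2.resize(S[v-50:v+50,u-50:u+50],(400,400),interpolation=2),cv2.resize(W[220:420,180:380],(400,400),interpolation=2)]))
E
```

```text
clock: 6.85
tcp_pos: [550.2, -132.5, 289.9]
eef_rot: [-0.565, -0.425, 0.425, 0.565]
contact_force: [-1.0, 0.0, -1.3]
gripper_width: 33.8
[ 550.16661431 -132.54152654  289.85178534] [-1.04902248  0.03067277 -1.277988  ]
scene [238.7 138.8] 0.81 [ 560.1 -130.3  283.9]
scene [285.6 150.2] 0.77 [526.1 -23.  283.9]
scene [223.3 155.9] 0.67 [ 620.4 -127.5  283.9]
scene [250.2 132.9] 0.41 [ 530.3 -119.6  283.9]
wrist [186.8 205.6] 0.82 [ 505.  -161.2  283.9]
wrist [280.5  19.8] 0.82 [443.1 -99.1 283.9]
wrist [ 99.8 216.5] 0.75 [ 498.8 -201.5  283.9]
wrist [412.5 241.1] 0.72 [550.7 -65.1 283.9]
wrist [278.6 278.2] 0.67 [ 551.9 -131.   283.9]
wrist [138.3  68.8] 0.57 [ 444.4 -160.1  283.9]
```

View pics/m3.png

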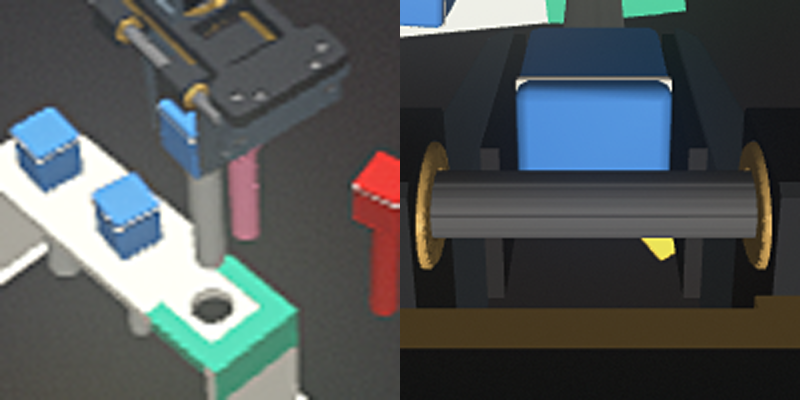

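The pestle is held upright and the taped slot is empty. Next I'll look at the shank and foot in the wrist picture, for its size and its offset from the jaws.

```bash
python3 - <<'E'
from h import *
W=cv2.imread("pics/w3.png");S=cv2.imread("pics/s3.png")
for z in(264,220,164):
    print(z,proj("wrist",(550.5,-132.3,z)),proj("scene",(550.5,-132.3,z)))
cv2.imwrite("pics/m4.png",np.hstack([cv2.resize(W[150:250,230:330],(400,400),interpolation=2),cv2.resize(S[130:170,218:258],(400,400),interpolation=2)]))
E
```

```text
264 [275.3 259. ] [241.  141.6]
220 [275.6 230.5] [241.9 153.8]
164 [275.8 206.1] [243.  168.4]
```

View pics/m4.png

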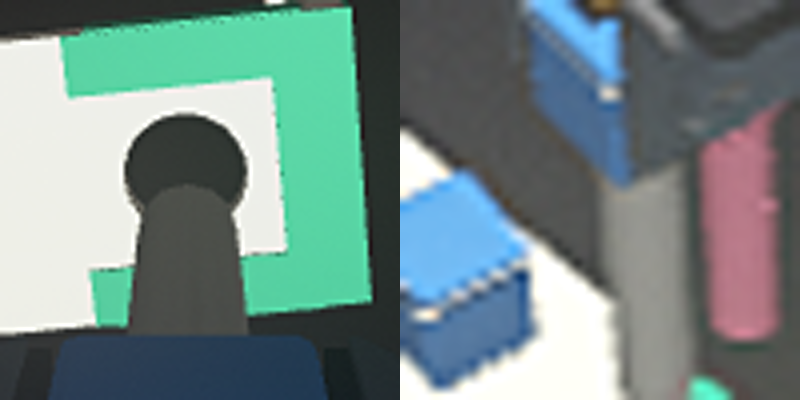

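The foot is about 24.5 px wide at 290 mm range, so the shank is about 20 mm. It should therefore stop on ring 3 (17 mm bore), with the head at 175 mm. Carrying it over the gauge now.

```bash
python3 -m handwheel '[{"ax":0,"ay":0,"az":0,"tx":1.0,"ty":0,"tz":0.37,"claw":0.2},{"ax":0,"ay":0,"az":0,"tx":2.2,"ty":0,"tz":0.81,"claw":0.2},{"ax":0,"ay":0,"az":0,"tx":3,"ty":0,"tz":1.11,"claw":0.2},{"ax":0,"ay":0,"az":0,"tx":3,"ty":0,"tz":1.11,"claw":0.2},{"ax":0,"ay":0,"az":0,"tx":3,"ty":0,"tz":1.11,"claw":0.2},{"ax":0,"ay":0,"az":0,"tx":3,"ty":0,"tz":1.11,"claw":0.2},{"ax":0,"ay":0,"az":0,"tx":3,"ty":0,"tz":1.11,"claw":0.2},{"ax":0,"ay":0,"az":0,"tx":3,"ty":0,"tz":1.11,"claw":0.2},{"ax":0,"ay":0,"az":0,"tx":3,"ty":0,"tz":1.11,"claw":0.2},{"ax":0,"ay":0,"az":0,"tx":3,"ty":0,"tz":1.11,"claw":0.2},{"ax":0,"ay":0,"az":0,"tx":2,"ty":0,"tz":0.74,"claw":0.2},{"ax":0,"ay":0,"az":0,"tx":1.19,"ty":0,"tz":0.42,"claw":0.2},{"ax":0,"ay":0,"az":0,"tx":0,"ty":1,"tz":0,"claw":0.2},{"ax":0,"ay":0,"az":0,"tx":0,"ty":1.5,"tz":0,"claw":0.2},{"ax":0,"ay":0,"az":0,"tx":0,"ty":1,"tz":0,"claw":0.2},{"ax":0,"ay":0,"az":0,"tx":0,"ty":0.5,"tz":0,"claw":0.2},{"ax":0,"ay":0,"az":0,"tx":0,"ty":0,"tz":0,"claw":0.2},{"ax":0,"ay":0,"az":0,"tx":0,"ty":0,"tz":0,"claw":0.2}]'
python3 - <<'E'
from h import *
s=ctrl.observe();print(s["tcp_pos"],s["contact_force"])
W=ctrl.grab_frame("wrist");cv2.imwrite("pics/w5.png",W)
print(proj("wrist",(528.5,190.3,105)),proj("wrist",(528.4,191.2,123)))
u,v=proj("wrist",(528.5,190.3,110)).astype(int)
cv2.imwrite("pics/w5c.png",cv2.resize(W[v-50:v+50,u-50:u+50],(600,600),interpolation=2));print(u-50,v-50)
E
```

```text
clock: 9.3
tcp_pos: [527.3, 190.4, 251.3]
eef_rot: [0.565, 0.425, -0.425, -0.565]
contact_force: [0.0, -0.2, -1.4]
gripper_width: 33.9
[527.33387336 190.38580466 251.28769644] [ 0.02722191 -0.24448146 -1.35556866]
[275.6 200.3] [276.6 205.9]
225 151
```

View pics/w5c.png

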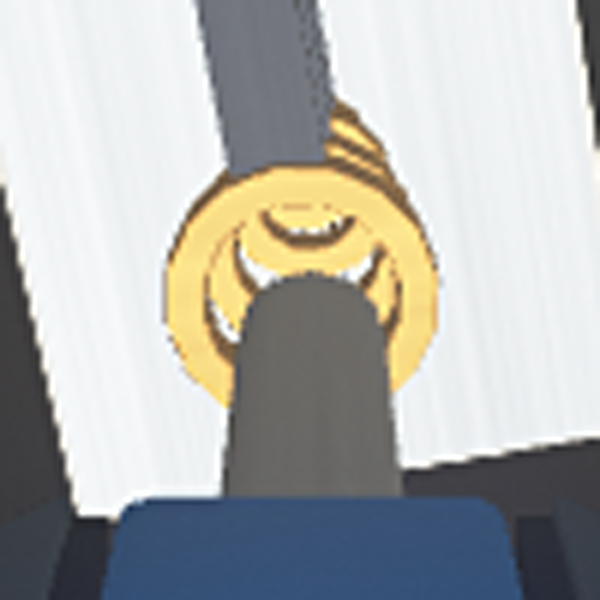

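```bash
python3 - <<'E'
from h import *
x=np.array([.277,.961,0]);zt=np.array([-.961,.277,0])
for n,z,cols,row in(("ring1",105,(163,437),162),("foot",125.3,(243,382),272)):
    c=225+(sum(cols)/2+.5)/6-.5; r=151+(row+.5)/6-.5
    P=at_z("wrist",(c,r),z); R_=20 if n=="ring1" else 9.7
    print(n,P, "centre",P-zt*R_, "tool x,z",(P-zt*R_)@x,(P-zt*R_)@zt, "w",(cols[1]-cols[0])/6)
E
```

```text
ring1 [509.3 195.  105. ] centre [528.52 189.46 105.  ] tool x,z 328.47110000000004 -455.4273 w 45.666666666666664
foot [519.8 193.7 125.3] centre [529.1217 191.0131 125.3   ] tool x,z 330.1303 -455.5753249999999 w 23.166666666666668
```

```bash
python3 -m handwheel '[{"ax":0,"ay":0,"az":0,"tx":-0.08,"ty":0,"tz":0.06,"claw":0.2},{"ax":0,"ay":0,"az":0,"tx":0,"ty":0.5,"tz":0,"claw":0.2},{"ax":0,"ay":0,"az":0,"tx":0,"ty":0.5,"tz":0,"claw":0.2},{"ax":0,"ay":0,"az":0,"tx":0,"ty":0.4,"tz":0,"claw":0.2},{"ax":0,"ay":0,"az":0,"tx":0,"ty":0.3,"tz":0,"claw":0.2},{"ax":0,"ay":0,"az":0,"tx":0,"ty":0.3,"tz":0,"claw":0.2},{"ax":0,"ay":0,"az":0,"tx":0,"ty":0.3,"tz":0,"claw":0.2},{"ax":0,"ay":0,"az":0,"tx":0,"ty":0.3,"tz":0,"claw":0.2},{"ax":0,"ay":0,"az":0,"tx":0,"ty":0,"tz":0,"claw":0.2}]' 15
```

```text
clock: 10.48
tcp_pos: [526.2, 189.8, 224.7]
eef_rot: [-0.565, -0.425, 0.425, 0.565]
contact_force: [0.1, 0.3, -2.0]
gripper_width: 33.3
```

```bash
python3 -m handwheel '[{"ax":0,"ay":0,"az":0,"tx":0,"ty":0.4,"tz":0,"claw":0.2},{"ax":0,"ay":0,"az":0,"tx":0,"ty":0.4,"tz":0,"claw":0.2},{"ax":0,"ay":0,"az":0,"tx":0,"ty":0.4,"tz":0,"claw":0.2},{"ax":0,"ay":0,"az":0,"tx":0,"ty":0.3,"tz":0,"claw":0.2},{"ax":0,"ay":0,"az":0,"tx":0,"ty":0,"tz":0,"claw":0.2}]'
python3 -m handwheel '[{"ax":0,"ay":0,"az":0,"tx":0,"ty":0.15,"tz":0,"claw":0.2},{"ax":0,"ay":0,"az":0,"tx":0,"ty":0.15,"tz":0,"claw":0.2},{"ax":0,"ay":0,"az":0,"tx":0,"ty":0.1,"tz":0,"claw":0.2},{"ax":0,"ay":0,"az":0,"tx":0,"ty":0,"tz":0,"claw":0.2}]'
```

```text
clock: 11.1
tcp_pos: [526.2, 189.7, 209.7]
eef_rot: [-0.565, -0.425, 0.425, 0.565]
contact_force: [0.6, -0.2, -0.9]
gripper_width: 33.8
clock: 11.6
tcp_pos: [526.3, 189.8, 205.9]
eef_rot: [-0.565, -0.425, 0.425, 0.565]
contact_force: [-0.8, -0.4, -1.8]
gripper_width: 34.1
```

```bash
python3 -m handwheel '[{"ax":0,"ay":0,"az":0,"tx":0,"ty":0.15,"tz":0,"claw":0.2},{"ax":0,"ay":0,"az":0,"tx":0,"ty":0.1,"tz":0,"claw":0.2},{"ax":0,"ay":0,"az":0,"tx":0,"ty":0,"tz":0,"claw":0.2}]'
python3 -m handwheel '[{"ax":0,"ay":0,"az":0,"tx":0,"ty":0.1,"tz":0,"claw":0.2},{"ax":0,"ay":0,"az":0,"tx":0,"ty":0,"tz":0,"claw":0.2}]'
```

```text
clock: 11.98
tcp_pos: [526.3, 189.7, 203.3]
eef_rot: [-0.565, -0.425, 0.425, 0.565]
contact_force: [0.3, 0.4, -1.1]
gripper_width: 33.8
clock: 12.22
tcp_pos: [526.3, 189.8, 202.3]
eef_rot: [-0.565, -0.425, 0.425, 0.565]
contact_force: [-0.2, 0.2, -1.8]
gripper_width: 33.8
```

The foot has passed ring 2's face (foot about 76 mm, no contact force), so the second ring took it without catching. Lowering on towards ring 3.

```bash
python3 -m handwheel '[{"ax":0,"ay":0,"az":0,"tx":0,"ty":0.15,"tz":0,"claw":0.2},{"ax":0,"ay":0,"az":0,"tx":0,"ty":0.15,"tz":0,"claw":0.2},{"ax":0,"ay":0,"az":0,"tx":0,"ty":0.15,"tz":0,"claw":0.2},{"ax":0,"ay":0,"az":0,"tx":0,"ty":0,"tz":0,"claw":0.2}]'
python3 -m handwheel '[{"ax":0,"ay":0,"az":0,"tx":0,"ty":0.15,"tz":0,"claw":0.2},{"ax":0,"ay":0,"az":0,"tx":0,"ty":0.15,"tz":0,"claw":0.2},{"ax":0,"ay":0,"az":0,"tx":0,"ty":0.15,"tz":0,"claw":0.2},{"ax":0,"ay":0,"az":0,"tx":0,"ty":0.15,"tz":0,"claw":0.2},{"ax":0,"ay":0,"az":0,"tx":0,"ty":0,"tz":0,"claw":0.2}]'
python3 -m handwheel '[{"ax":0,"ay":0,"az":0,"tx":0,"ty":0.15,"tz":0,"claw":0.2},{"ax":0,"ay":0,"az":0,"tx":0,"ty":0.15,"tz":0,"claw":0.2},{"ax":0,"ay":0,"az":0,"tx":0,"ty":0.15,"tz":0,"claw":0.2},{"ax":0,"ay":0,"az":0,"tx":0,"ty":0.15,"tz":0,"claw":0.2},{"ax":0,"ay":0,"az":0,"tx":0,"ty":0.1,"tz":0,"claw":0.2},{"ax":0,"ay":0,"az":0,"tx":0,"ty":0,"tz":0,"claw":0.2}]'
```

```text
clock: 12.72
tcp_pos: [526.2, 189.8, 197.8]
eef_rot: [-0.565, -0.425, 0.425, 0.565]
contact_force: [-1.1, -0.2, -1.3]
gripper_width: 33.9
clock: 13.35
tcp_pos: [526.2, 189.8, 191.8]
eef_rot: [-0.565, -0.425, 0.425, 0.565]
contact_force: [0.2, -0.6, -1.3]
gripper_width: 33.9
clock: 14.1
tcp_pos: [526.3, 189.8, 184.8]
eef_rot: [-0.565, -0.425, 0.425, 0.565]
contact_force: [0.5, -0.4, -1.9]
gripper_width: 33.7
```

```bash
for i in 1 2; do :; done; python3 -m handwheel '[{"ax":0,"ay":0,"az":0,"tx":0,"ty":0.1,"tz":0,"claw":0.2},{"ax":0,"ay":0,"az":0,"tx":0,"ty":0.1,"tz":0,"claw":0.2},{"ax":0,"ay":0,"az":0,"tx":0,"ty":0,"tz":0,"claw":0.2}]'
python3 -m handwheel '[{"ax":0,"ay":0,"az":0,"tx":0,"ty":0.1,"tz":0,"claw":0.2},{"ax":0,"ay":0,"az":0,"tx":0,"ty":0,"tz":0,"claw":0.2}]'
python3 -m handwheel '[{"ax":0,"ay":0,"az":0,"tx":0,"ty":0.05,"tz":0,"claw":0.2},{"ax":0,"ay":0,"az":0,"tx":0,"ty":0,"tz":0,"claw":0.2}]'
```

```text
clock: 14.48
tcp_pos: [526.3, 189.8, 182.9]
eef_rot: [-0.565, -0.425, 0.425, 0.565]
contact_force: [0.3, 0.2, -1.1]
gripper_width: 33.8
clock: 14.72
tcp_pos: [526.3, 189.8, 181.9]
eef_rot: [-0.565, -0.425, 0.425, 0.565]
contact_force: [0.3, -0.2, -1.5]
gripper_width: 33.9
clock: 14.98
tcp_pos: [526.3, 189.8, 181.4]
eef_rot: [-0.565, -0.425, 0.425, 0.565]
contact_force: [1.2, -0.0, -0.9]
gripper_width: 34.2
```

```bash
python3 -m handwheel '[{"ax":0,"ay":0,"az":0,"tx":0,"ty":0.05,"tz":0,"claw":0.2},{"ax":0,"ay":0,"az":0,"tx":0,"ty":0,"tz":0,"claw":0.2}]'
python3 -m handwheel '[{"ax":0,"ay":0,"az":0,"tx":0,"ty":0.05,"tz":0,"claw":0.2},{"ax":0,"ay":0,"az":0,"tx":0,"ty":0,"tz":0,"claw":0.2}]'
python3 -m handwheel '[{"ax":0,"ay":0,"az":0,"tx":0,"ty":0.05,"tz":0,"claw":0.2},{"ax":0,"ay":0,"az":0,"tx":0,"ty":0,"tz":0,"claw":0.2}]'
```

```text
clock: 15.22
tcp_pos: [526.4, 189.8, 181.0]
eef_rot: [0.565, 0.425, -0.425, -0.565]
contact_force: [-0.1, -0.2, 0.2]
gripper_width: 33.8
clock: 15.48
tcp_pos: [526.6, 189.8, 181.0]
eef_rot: [0.565, 0.425, -0.425, -0.565]
contact_force: [-1.9, -0.9, 7.0]
gripper_width: 33.7
clock: 15.72
tcp_pos: [526.9, 189.9, 180.9]
eef_rot: [0.565, 0.425, -0.425, -0.565]
contact_force: [-2.5, -2.1, 11.3]
gripper_width: 33.8
```

Firm contact came at TCP 181.0, which puts the head at 175 mm, the ring 3 stop for the measured 20 mm shank. I'll unload, open slowly and back off.

```bash
python3 -m handwheel '[{"ax":0,"ay":0,"az":0,"tx":0,"ty":-0.08,"tz":0,"claw":0.2},{"ax":0,"ay":0,"az":0,"tx":0,"ty":0,"tz":0,"claw":0.2}]' 5
python3 -m handwheel '[{"ax":0,"ay":0,"az":0,"tx":0,"ty":0,"tz":0,"claw":0.4},{"ax":0,"ay":0,"az":0,"tx":0,"ty":0,"tz":0,"claw":0.42},{"ax":0,"ay":0,"az":0,"tx":0,"ty":0,"tz":0,"claw":0.45},{"ax":0,"ay":0,"az":0,"tx":0,"ty":0,"tz":0,"claw":0.5},{"ax":0,"ay":0,"az":0,"tx":0,"ty":0,"tz":0,"claw":0.6},{"ax":0,"ay":0,"az":0,"tx":0,"ty":0,"tz":0,"claw":0.7},{"ax":0,"ay":0,"az":0,"tx":0,"ty":0,"tz":0,"claw":0.7},{"ax":0,"ay":0,"az":0,"tx":0,"ty":0,"tz":0,"claw":0.7}]'
python3 - <<'E'
from h import *
S=ctrl.grab_frame("scene");W=ctrl.grab_frame("wrist");cv2.imwrite("pics/s6.png",S)
u,v=proj("scene",(528,190,130)).astype(int);print(u,v)
cv2.imwrite("pics/m6.png",np.hstack([cv2.resize(S[v-50:v+50,u-50:u+50],(400,400),interpolation=2),cv2.resize(W[200:400,180:380],(400,400),interpolation=2)]))
E
```

```text
clock: 15.98
tcp_pos: [526.4, 189.8, 180.9]
eef_rot: [0.565, 0.425, -0.425, -0.565]
contact_force: [0.0, 0.2, 2.9]
gripper_width: 34.2
clock: 16.98
tcp_pos: [526.3, 189.8, 180.7]
eef_rot: [0.565, 0.425, -0.425, -0.565]
contact_force: [-0.0, -0.8, -0.9]
gripper_width: 63.8
358 233
```

View pics/m6.png

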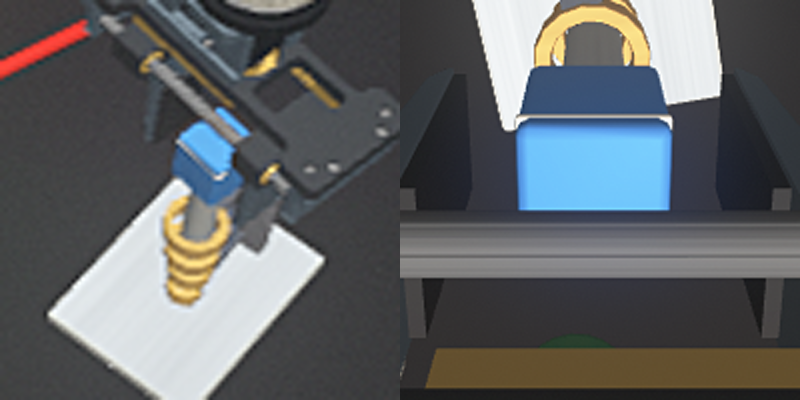

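The pestle stands upright in the rings, free between the open jaws. Retreating straight up, then a final check.

```bash
python3 -m handwheel '[{"ax":0,"ay":0,"az":0,"tx":0,"ty":-1,"tz":0,"claw":0.7},{"ax":0,"ay":0,"az":0,"tx":0,"ty":-2,"tz":0,"claw":0.7},{"ax":0,"ay":0,"az":0,"tx":0,"ty":-3,"tz":0,"claw":0.7},{"ax":0,"ay":0,"az":0,"tx":0,"ty":-4,"tz":0,"claw":0.7},{"ax":0,"ay":0,"az":0,"tx":0,"ty":-4,"tz":0,"claw":0.7},{"ax":0,"ay":0,"az":0,"tx":0,"ty":0,"tz":-4,"claw":0.7},{"ax":0,"ay":0,"az":0,"tx":0,"ty":0,"tz":-4,"claw":0.7},{"ax":0,"ay":0,"az":0,"tx":0,"ty":0,"tz":0,"claw":0.7},{"ax":0,"ay":0,"az":0,"tx":0,"ty":0,"tz":0,"claw":0.7}]'
python3 - <<'E'
from h import *
S=ctrl.grab_frame("scene");W=ctrl.grab_frame("wrist");T=ctrl.grab_frame("top")
o=[ray(c,np.array(ctrl.pinpoint(c,"head_a")[0]["position"])[::-1]) for c in()]
for c in("scene","wrist","top"):
    for r in ctrl.pinpoint(c,"head_a"):
        q=r["position"][::-1];P=at_z(c,q,175);print(c,np.round(q,1),round(r["confidence"],2),P)
for c in("scene","wrist"):print(c,[proj(c,(527.5,190.5,z)) for z in(150,175,200)])
u,v=proj("scene",(528,190,130)).astype(int)
a,b=proj("wrist",(528,190,175)).astype(int);b0=max(b-100,0);a0=max(a-100,0);print(a0,b0)
cv2.imwrite("pics/m7.png",np.hstack([cv2.resize(S[v-110:v+50,u-180:u+40],(550,400),interpolation=2),cv2.resize(W[b0:b0+200,a0:a0+125],(250,400),interpolation=2)]))
E
```

```text
clock: 18.2
tcp_pos: [602.7, 167.6, 320.9]
eef_rot: [-0.565, -0.425, 0.425, 0.565]
contact_force: [0.7, 0.0, -0.8]
gripper_width: 64.0
scene [289.3 152.3] 0.78 [448.8 -62.7 175. ]
scene [202.2 141.4] 0.77 [ 547.3 -264.9  175. ]
scene [224.6 157.7] 0.77 [ 556.7 -184.7  175. ]
scene [250.8 134.6] 0.68 [ 457.  -177.4  175. ]
scene [358.4 222.9] 0.51 [531.6 185.8 175. ]
wrist [276.4 103.9] 0.83 [527.9 190.3 175. ]
top [399.4 297.3] 0.94 [ 419.8 -206.8  175. ]
top [328.6 298.3] 0.78 [414.8 -85.5 175. ]
top [440.6 242.5] 0.68 [ 515.5 -277.2  175. ]
top [397.6 232.4] 0.6 [ 531.  -202.8  175. ]
scene [array([359.6, 228.5]), array([361.1, 222.7]), array([362.5, 216.7])]
wrist [array([276.6, 102.7]), array([276.6, 103.2]), array([276.6, 103.7])]
176 4
```

View pics/m7.png

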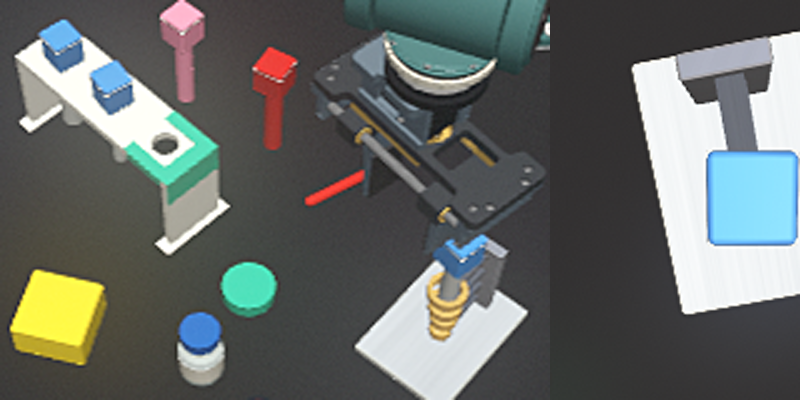

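The head stands upright at (527.9,190.3), over the gauge. The other two pestles and all bystanders in view are where they were, and the gripper is clear.

```bash
python3 -c "
from bench import ctrl
print(ctrl.job_done())"
```

```text
the job is handed in; nothing more can be done
None
```

I took the pestle from the green-taped slot, lowered it through rings 1 and 2 without it catching, and let go of it resting on ring 3. I handed the job in with the clock at about 18 s of the 72 s; it gives no verdict.

**Stop height:** ring 3 stopped it with the head at about 175 mm. That fits the roughly 20 mm shank I measured in the wrist pictures. The highest force I read while lowering was about 11 N.

**After letting go:** the pestle stood upright and the wrist camera put its head at (527.9, 190.3) mm, within about 2 mm of the axis I measured from the rings. The scene camera put it about 5 mm away from that, but at low confidence. The gripper was open and clear of everything, the other two pestles still hung in the rack, and the bystanders I could see had not moved. The buffer bottle and beaker were outside my last picture, but the arm never went near them.

**What I did not check:**
- I did not push the pestle sideways on ring 3 to rule out a catch on the rim, because the measured width already ruled out the thinner shank.
- The last top-camera picture did not pick out the head in the gauge, so that camera gives no confirmation.

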